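# Roll the stamped soap wheel along the drying rack

## Task

The round soap cake stands on its edge in the hollow at one end of the wooden drying rack. Roll it along the rack on its rim, over the middle hollow, until it sits upright and still in the hollow at the other end. Its freshly stamped faces must not be touched by the gripper, so work it by its rim only and gently, as the soap dents easily; never lift it or let it tip over, and leave the things round the rack alone.

Things in the scene. Friction and masses are not known exactly. Their poses are not given: they have to be found in the camera images.
- cake: round cream soap cake, a disc 100 mm across standing on its edge, 0.2 to 0.35 kg. Origin: centre of the disc; x axis: its axle, level when upright; y and z turn as it rolls. Rim band 28 mm wide (x -14 to 14 mm); each side a stamped face, 94 mm across, stands 2 mm proud. Hard: the force rises by tens of N per mm pressed in; the soap dents above 20 N. Rolls with slight resistance.
- rack: wooden drying rack fixed to the table, a runway along its y axis. Origin on the table under its middle, z up. Running surface 20 mm up, 42 mm wide, between rails 12 mm thick, 32 mm high. Inner length 246 mm, then end boards 11 mm thick, 80 mm high: too little room to get behind the cake low down. Hollows cross the runway at y = -70, 0 and 70 mm. It all is wood, rigid.
- start_hollow (a point): middle of the hollow where the cake starts, at the running surface: (0, -70, 20) mm in the rack's frame. Each hollow is a gap 47.5 mm long in y with square edges; the cake rests on both edges, its centre 64 mm above the rack's origin (70 mm on the flat between hollows), so it climbs 6 mm to leave one and drops 6 mm into the next
- middle_hollow (a point): middle of the middle hollow, at the running surface: (0, 0, 20) mm in the rack's frame; the cake may rest here on the way
- far_hollow (a point): middle of the hollow in which the cake must end, at the running surface: (0, 70, 20) mm in the rack's frame
- soap_bar_a: bystander: a cured bar of soap, 43 x 63 x 26 mm, lying behind the rack; origin at the centre of its underside
- soap_bar_b: bystander: another cured bar of soap, 42 x 63 x 25 mm; origin at the centre of its underside
- pot: bystander: a low round salve pot, 65 mm in diameter, 29 mm high; origin at the centre of its underside
- bottle: bystander: a small dropper bottle, 33 mm in diameter, 102 mm high; origin at the centre of its underside
Mind the look-alikes: they are no part of the job. Leave any turquoise look-alike of the cake alone.

How it is judged:
On the way:
1. the cake passes the middle hollow (its centre within 15 mm of it), having turned by rolling (about a quarter turn since the start) (y of cake in the frame of rack between -0.015 and 0.015 m and angle between the z axis of cake and the z axis of rack, either way round above 0.9 rad).
At the end, for the whole second after the job is handed in: The cake stands at rest in the far hollow: its centre within 5 mm of the hollow's middle along the rack, within 9 mm of the runway's centre line and 61 to 67 mm above the rack's foot, its axle level within 0.12 rad (y of cake in the frame of rack between 0.065 and 0.075 m and x of cake in the frame of rack between -0.009 and 0.009 m and z of cake in the frame of rack between 0.061 and 0.067 m and angle between cake's own x axis and vertical between 1.45 and 1.69 rad and linear speed of cake below 0.02 m/s and angular speed of cake below 0.3 rad/s); the robot touches nothing.
It fails at once if the gripper presses the soap with more than 20 N (contact force between the fingers and cake above 20 N).
It fails at once if the robot touches a stamped face (more than 0.5 N) (contact force between the fingers and cake_c1 above 0.5 N or contact force between the fingers and cake_c2 above 0.5 N).
It fails at once if the cake tips more than 0.3 rad out of upright (angle between cake's own x axis and vertical below 1.27 rad or angle between cake's own x axis and vertical above 1.87 rad).
It fails at once if the cake is lifted off the runway (centre more than 78 mm above the rack's foot) (z of cake in the frame of rack above 0.078 m).
It fails at once if a bystander is moved more than 15 mm (distance of any of soap_bar_a, soap_bar_b, pot, bottle from where it was at the start of the episode above 0.015 m).
It also fails if it takes over 72 s, if anything falls off the work surface, if the arm or the gripper's body presses on something with over 40 N, if the wrist force passes 120 N, or if a joint passes its speed limit or range.

## Robot

A 6-joint arm with a two-finger parallel gripper is mounted at the origin on a cart in front of the work surface, level with it; the furniture and walls round the work are solid. World frame = base frame: x ahead of the robot, y to its left, z up, the work surface at z = 0. Lengths are in m, angles in rad, forces in N, time in s.
With the tool pointing down it reaches from about 0.3 to 1 m from the base axis. Payload 5.1 kg.
Tool frame: the origin (TCP) lies between the finger pads; the fingertips stand 22 mm ahead of it and the grasp point (between the pads) lies 3 mm ahead of it; z points along the fingers, y is the direction in which the jaws open and shut (so a half turn about z gives the same grasp; the last joint's range is limited). The gripper opens to 95 mm and grips with 3 to 60 N. Pads are 20 mm wide; open, the fingers measure 119 mm over their backs; the gripper's body (75 mm by 180 mm) begins 59 mm behind the grasp point.
Start: joints at [-1.339, 0.124, 1.65, -0, 1.367, -0.083], TCP at [0.201, -0.618, 0.237] pointing down, gripper open.
Joint ranges: [-2.61, 2.61], [-1.02, 2.33], [0.03, 2.71], [-1.35, 4.49], [0.32, 2.68], [-2.91, 2.91]. Speed limits (rad/s): [2.57, 2.57, 3.14, 3.14, 3.14, 3.14].

## Interface

Orientations are given as a unit quaternion [x, y, z, w].
In Python, from bench import manip gives the robot as it stands.
- The arm moves only by the shell command python3 -m handwheel 'ROWS'. ROWS is JSON, a list of rows, each a list of 7 numbers: the shift along the tool's x, y, z in m, then the turn, a rotation vector about the tool's x, y, z in degrees, then the finger opening in m, from 0 to 0.0951. A call has 1 to 10 rows; each row is the pose to reach, as a shift and turn from the pose measured when the call began, along the tool's axes at that moment; what a row does not reach only later rows make up. A row lasts 1/8 s, in which the tool goes at most 62.5 mm and 10.7 degrees, less where a joint would pass 70% of its speed; a pose out of reach is approached as far as the arm can. A call with a gripper value outside its range is refused whole. The fingers move at their own pace and stop on an object; the grip force is fixed at half the most. Time passes only in rows, so rows that repeat a pose let the fingers close. It gives the time, the measured TCP pose, the force and the opening at its end, in the units of the state.
- manip.get_state(): the state, without advancing time (a new reading comes with each control period).
- manip.grab_frame(name): name is "side" or "top"; returns a dict with "color" (384x512x3 uint8, red, green, blue), "mtx" (3x3 intrinsics, pixels), "extrinsics" (4x4, takes a point from camera to world coordinates). Camera axes: x right, y down, z forward; pixel columns grow to the right and rows downward; lengths in m; the calibration is good to about 2 mm. A picture is of the moment at which its call begins. There is no depth.
- manip.hand_in(): hands the job in, once; it reports no verdict.
The state is a dict: "time_s": time; "joints": joint angles; "qvel": joint speeds; "tau": joint torques, N m; "eef_pos": TCP position; "orientation": TCP orientation; "ft_force": force on the tool from outside, world axes, zero at the start; "moment": the same for the moment, N m; "width": opening from 0.0 (shut) to 1.0 (fully open).
Only numpy, scipy, OpenCV 4.12 (cv2) and the standard library are available. Lean on these libraries where they do the work, as an engineer would, in place of code of your own. Each camera call takes 0.05 s, during which the arm holds its last target.

## Working session

There is one attempt and no reset: what is moved stays moved. The work goes in short steps, Python scripts to look and compute and a shell command to move; the robot and the scene stay as the last step left them, time stands still between calls to the robot, and variables do not carry over. Pictures are saved under pics/ and viewed, and the job is handed in when it is done.

```bash
mkdir -p pics; ls
python3 - <<'E'
from bench import manip
import cv2
s=manip.get_state(); print(s)
for n in("side","top"):
    f=manip.grab_frame(n); cv2.imwrite(f"pics/{n}0.png",f["color"][:,:,::-1]); print(n,f["mtx"].tolist(),f["extrinsics"].round(4).tolist())
E
```

```text
pics
{'time_s': 0.0, 'joints': array([-1.33857555e+00,  1.24518100e-01,  1.65166315e+00,  1.62915762e-05,
        1.36746592e+00, -8.26141640e-02]), 'qvel': array([-0.0005948 , -0.00217   ,  0.00191385,  0.00018577, -0.00170751,
       -0.00042215]), 'tau': array([-1.32663249e-04, -4.17604101e+01, -3.59930170e+01,  7.73849292e-02,
        4.91754385e-02, -1.92456519e-04]), 'eef_pos': array([ 0.20111122, -0.61748971,  0.23538499]), 'orientation': array([ 9.87635173e-01,  1.56766419e-01, -6.88164574e-05, -1.02497856e-03]), 'ft_force': array([ 0.54448817, -0.45177259, -0.2252242 ]), 'moment': array([ 0.02588241, -0.01259509,  0.01285305]), 'width': 1.001691968171223}
side [[347.61777480572306, 0.0, 250.62970948787827], [0.0, 347.61777480572306, 195.50046566053783], [0.0, 0.0, 1.0]] [[-0.8249, -0.2025, 0.5278, 0.0518], [-0.5653, 0.2837, -0.7746, 0.6473], [0.0071, -0.9373, -0.3484, 0.3855], [0.0, 0.0, 0.0, 1.0]]
top [[393.8692823879593, 0.0, 255.51722067380337], [0.0, 393.8692823879593, 195.31339380187444], [0.0, 0.0, 1.0]] [[-0.0226, -0.992, 0.1242, 0.3919], [-0.9997, 0.0239, 0.009, -0.0263], [-0.0119, -0.124, -0.9922, 1.0554], [0.0, 0.0, 0.0, 1.0]]
```

View pics/side0.png

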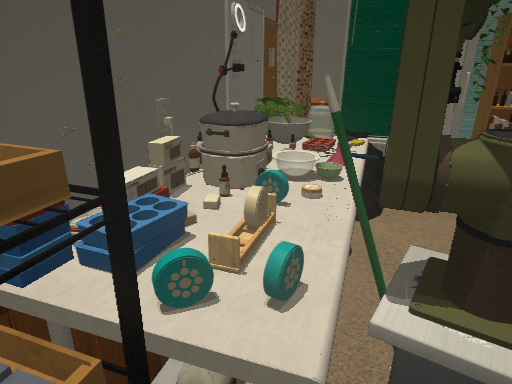

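View pics/top0.png

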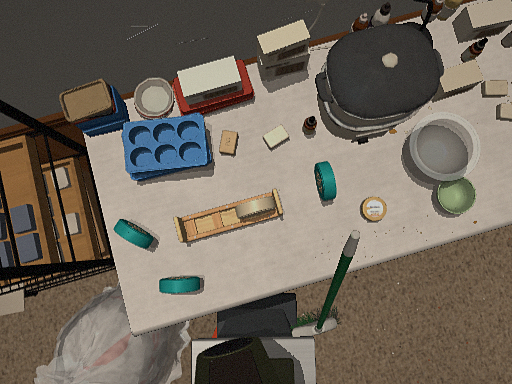

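The cake (cream, on its edge in the rack) is at top px (257,207) and side px (257,205). Possible look-alikes are the turquoise discs at top px (325,180), (133,234) and (180,285), plus the round pot at (373,208). The cream disc standing in the rack fits the description. I'll check it in close crops.

Run:
```python
import cv2
t=cv2.imread("pics/top0.png"); s=cv2.imread("pics/side0.png")
cv2.imwrite("pics/tc.png",cv2.resize(t[175:255,165:300],None,fx=5.9,fy=5.9,interpolation=cv2.INTER_CUBIC))
cv2.imwrite("pics/sc.png",cv2.resize(s[170:275,200:300],None,fx=5.7,fy=5.7,interpolation=cv2.INTER_CUBIC))
```

```text
(no output)
```

View pics/tc.png

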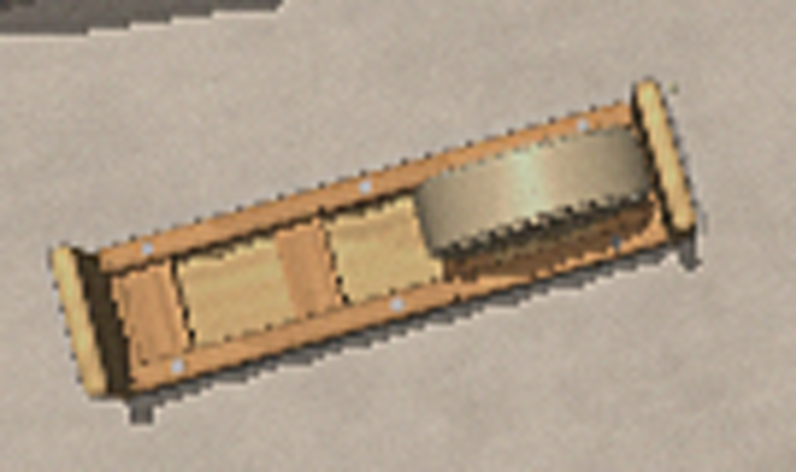

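View pics/sc.png

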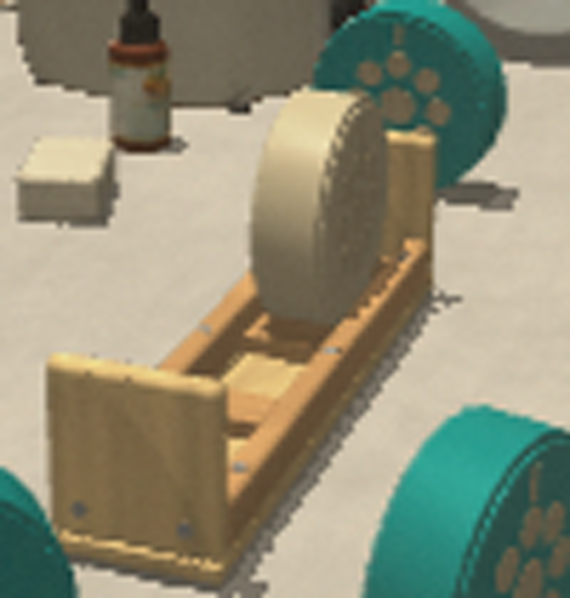

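The crop confirms it: a cream rim disc upright at the right-hand end of the rack, with the empty hollows to the left. The end-board tops are centred near crop (78,322) and (664,157). I'll measure them next.

```bash
cat > h.py <<'E'
import numpy as np,cv2
from bench import manip
def ray(f,uv):
    K=f["mtx"];E=f["extrinsics"]
    d=E[:3,:3]@np.linalg.inv(K)@np.array([uv[0],uv[1],1.]);return E[:3,3],d
def onz(f,uv,z):
    o,d=ray(f,uv);return o+d*(z-o[2])/d[2]
def proj(f,p):
    E=f["extrinsics"];c=E[:3,:3].T@(np.asarray(p)-E[:3,3]);u=f["mtx"]@c;return u[:2]/u[2]
E
python3 - <<'E'
from h import *
f=manip.grab_frame("top");g=manip.grab_frame("side")
c=lambda x,y:((x+.5)/5.9+164.5,(y+.5)/5.9+174.5)
c2=lambda x,y:((x+.5)/5.7+199.5,(y+.5)/5.7+169.5)
L=onz(f,c(79,322),.08);R=onz(f,c(665,156),.08)
print("L,R",L,R,"dist",np.linalg.norm(L-R),"mid",(L+R)/2, "yaw of rack y",np.degrees(np.arctan2(*(L-R)[1::-1])))
for a,b in (((52,250),(82,395)),((73,252),(105,393)),((640,84),(675,234)),((658,82),(693,228))):
    A=onz(f,c(*a),.08);B=onz(f,c(*b),.08);print(A,B,np.linalg.norm(A-B),np.degrees(np.arctan2(*(A-B)[1::-1])))
# side view: far board top (left end) corners
A=onz(g,c2(50,358),.08);B=onz(g,c2(225,380),.08);print("side near board",A,B)
C=onz(g,c2(385,133),.08);D=onz(g,c2(434,138),.08);print("side far board",C,D)
# shape mask: cake silhouette rough
hsv=cv2.cvtColor(f["color"],cv2.COLOR_RGB2HSV)
for z in(.02,):
  for p in((110,283),(185,345),(175,262),(275,240),(300,310),(325,220),(343,300)): print(p,onz(f,c(*p),z))
E
```

```text
L,R [0.43417351 0.17636997 0.08      ] [ 0.49831929 -0.07130892  0.08      ] dist 0.2558505630754674 mid [0.4662464  0.05253052 0.08      ] yaw of rack y 104.51987371915854
[0.46468199 0.18782221 0.08      ] [0.40371978 0.1750574  0.08      ] 0.062284286091410415 11.826239090977667
[0.46363097 0.1789563  0.08      ] [0.40433141 0.16542733 0.08      ] 0.06082327752000273 12.851839017030107
[ 0.52924507 -0.06163054  0.08      ] [ 0.46526237 -0.07453591  0.08      ] 0.06527124006614961 11.403611255014367
[ 0.52991523 -0.06927491  0.08      ] [ 0.46760965 -0.08216999  0.08      ] 0.06362600176259124 11.693134497938757
side near board [0.46474087 0.18729793 0.08      ] [0.40590125 0.16594477 0.08      ]
side far board [ 0.49074158 -0.07226685  0.08      ] [ 0.46933697 -0.07947975  0.08      ]
(110, 283) [0.45381193 0.17500702 0.02      ]
(185, 345) [0.42548991 0.14159611 0.02      ]
(175, 262) [0.46250654 0.14592722 0.02      ]
(275, 240) [0.47129453 0.10113924 0.02      ]
(300, 310) [0.43982923 0.09026892 0.02      ]
(325, 220) [0.47972572 0.07867733 0.02      ]
(343, 300) [0.44382811 0.07106018 0.02      ]
```

```bash
cat >> h.py <<'E'
O=np.array([0.4662,0.0525,0.]);a=np.radians(104.5)
U=np.array([np.cos(a),np.sin(a),0]);V=np.array([np.sin(a),-np.cos(a),0])
def rk(p): d=np.asarray(p)-O; return np.array([d@V,d@U,d[2]])
def wd(x,y,z): return O+x*V+y*U+np.array([0,0,z])
E
python3 - <<'E'
from h import *
f=manip.grab_frame("top");g=manip.grab_frame("side")
c=lambda x,y:((x+.5)/5.9+164.5,(y+.5)/5.9+174.5)
c2=lambda x,y:((x+.5)/5.7+199.5,(y+.5)/5.7+169.5)
for p in((520,148),(535,215),(528,182)): print(p,rk(onz(f,c(*p),.114)))
for z in (.032,.052):
  for p in((102,262),(630,104),(135,392),(660,240)): print(z,p,rk(onz(f,c(*p),z)))
def ov(im,f):
  im=cv2.resize(im[:,:,::-1],None,fx=1.5,fy=1.5) 
  def pl(pts,col):
    q=[tuple(((proj(f,p)+.5)*1.5).astype(int)) for p in pts]
    for i in range(len(q)-1): cv2.line(im,tuple(map(int,q[i])),tuple(map(int,q[i+1])),col,1)
  for y in(-.1285,.1285): pl([wd(-.03,y,.08),wd(.03,y,.08)],(0,0,255))
  for x in(-.0165,.0165): pl([wd(x,-.07+.05*np.cos(t),.064+.05*np.sin(t)) for t in np.linspace(0,6.29,40)],(255,0,0))
  pl([wd(-.021,-.123,.02),wd(-.021,.123,.02)],(0,255,0));pl([wd(.021,-.123,.02),wd(.021,.123,.02)],(0,255,0))
  return im
cv2.imwrite("pics/o1.png",cv2.resize(ov(f["color"],f)[250:390,240:450],None,fx=3.5,fy=3.5)); cv2.imwrite("pics/o2.png",cv2.resize(ov(g["color"],g)[255:415,290:460],None,fx=3.5,fy=3.5))
s=manip.get_state()
from scipy.spatial.transform import Rotation as R
print(R.from_quat(s["orientation"]).as_matrix().round(4))
E
```

```text
(520, 148) [ 0.01620698 -0.06953755  0.114     ]
(535, 215) [-0.01182483 -0.06796666  0.114     ]
(528, 182) [ 0.00191301 -0.06889088  0.114     ]
0.032 (102, 262) [0.02733797 0.12071516 0.032     ]
0.032 (630, 104) [ 0.03117021 -0.12289986  0.032     ]
0.032 (135, 392) [-0.03183415  0.12100864  0.032     ]
0.032 (660, 240) [-0.03055166 -0.1188624   0.032     ]
0.052 (102, 262) [0.02501153 0.11722925 0.052     ]
0.052 (630, 104) [ 0.02876887 -0.12162474  0.052     ]
0.052 (135, 392) [-0.03300417  0.11751699  0.052     ]
0.052 (660, 240) [-0.03174675 -0.11766619  0.052     ]
[[ 9.509e-01  3.096e-01 -1.000e-04]
 [ 3.096e-01 -9.509e-01  7.000e-04]
 [ 1.000e-04 -7.000e-04 -1.000e+00]]
```

View pics/o1.png

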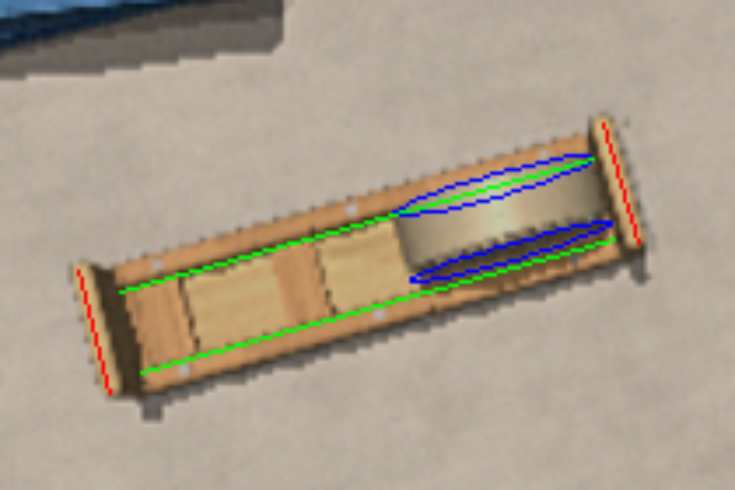

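View pics/o2.png

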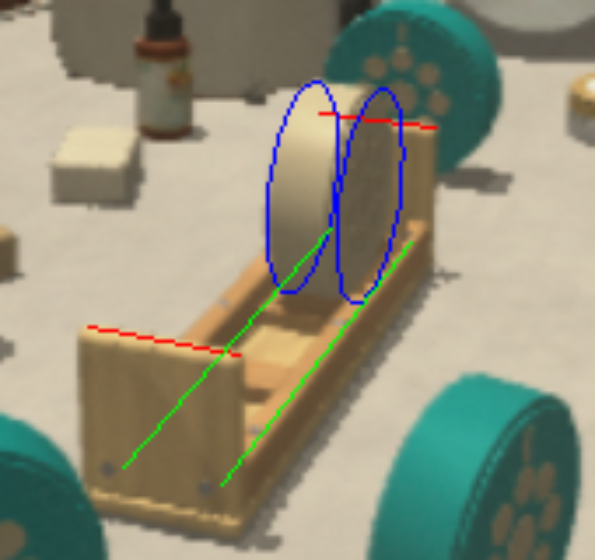

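The measurements agree with the given sizes: board spacing 256 mm (given 257), hollow edges within 2 mm, rack yaw about 105°. Next is the approach point, in tool axes.

```bash
sed -i 's/^O=.*/O=np.array([0.4657,0.0524,0.]);a=np.radians(104.9)/' h.py
cat >> h.py <<'E'
from scipy.spatial.transform import Rotation as Rn
def st():
    s=manip.get_state();M=Rn.from_quat(s["orientation"]).as_matrix()
    x=M[:,0];y=-M[:,1]
    print("t",round(s["time_s"],2),"tcp rack mm",(rk(s["eef_pos"])*1e3).round(1),"tip z",round(s["eef_pos"][2]*1e3-22,1),"yaw off x",np.degrees(np.arctan2(x@U,x@V)).round(2),"tilt",M[:,2].round(3),"F",(s["ft_force"]@np.array([V,U,[0,0,1]]).T).round(2),"w",round(s["width"],3))
    return s,M
def go(x,y,z):
    s,M=st();print("tool shift",(M.T@(wd(x,y,z)-s["eef_pos"])*1e3).round(1))
E
python3 -c "
from h import *
go(.001,-.134,.235)"
```

```text
t 0.3 tcp rack mm [-428.  -579.7  236.2] tip z 214.2 yaw off x 3.14 tilt [-0.     0.001 -1.   ] F [ 0.37 -0.11 -0.31] w 0.994
tool shift [ 452.7 -421.6    1.5]
```

```bash
python3 -m handwheel '[[0.045,-0.042,0,0,0,0.5,0],[0.09,-0.084,0,0,0,1,0],[0.135,-0.126,0,0,0,2,0],[0.18,-0.168,0,0,0,3.1,0],[0.225,-0.21,0,0,0,3.1,0],[0.27,-0.252,0,0,0,3.1,0],[0.315,-0.294,0,0,0,3.1,0],[0.36,-0.336,0,0,0,3.1,0],[0.405,-0.378,0,0,0,3.1,0],[0.4527,-0.4216,0,0,0,3.1,0]]'; python3 -c "
from h import *
go(.001,-.134,.115)"
```

```text
time_s: 1.55
eef_pos: [0.5007, -0.0768, 0.2369]
orientation: [0.992, 0.13, 0.0, -0.0]
ft_force: [0.1, -0.7, -0.1]
width: 0.027
t 1.55 tcp rack mm [   0.6 -133.8  236.9] tip z 214.9 yaw off x 0.04 tilt [ 0.001  0.    -1.   ] F [-0.11 -0.64 -0.07] w 0.027
tool shift [  0.2   0.2 121.9]
```

```bash
python3 -m handwheel '[[0,0,0.04,0,0,0,0],[0,0,0.08,0,0,0,0],[0,0,0.11,0,0,0,0],[0,0,0.12,0,0,0,0],[0,0,0.12,0,0,0,0]]'
python3 - <<'E'
from h import *
st()
f=manip.grab_frame("top")["color"];g=manip.grab_frame("side")["color"]
a=cv2.resize(f[160:270,190:330],None,fx=2.8,fy=2.8);b=cv2.resize(g[150:260,200:320],None,fx=2.8,fy=2.8)
cv2.imwrite("pics/a1.png",np.hstack([a,b])[:,:,::-1])
E
```

```text
time_s: 2.17
eef_pos: [0.5008, -0.0768, 0.1169]
orientation: [0.992, 0.13, 0.0, -0.0]
ft_force: [-0.1, -0.6, -0.0]
width: 0.007
t 2.17 tcp rack mm [   0.7 -133.8  116.9] tip z 94.9 yaw off x 0.03 tilt [ 0.  0. -1.] F [-0.27 -0.5  -0.03] w 0.007
```

View pics/a1.png

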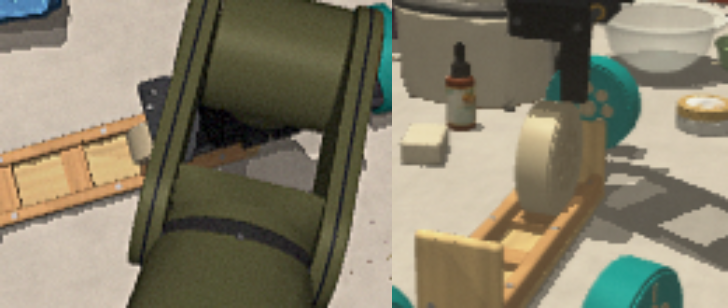

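Side crop: the closed finger (570,70) stands behind the cake's upper rim and over the end board. Next, creep forward to contact.

```bash
python3 -m handwheel '[[0,0,0.003,0,0,0,0],[0,-0.004,0.003,0,0,0,0],[0,-0.007,0.003,0,0,0,0],[0,-0.008,0.003,0,0,0,0],[0,-0.009,0.003,0,0,0,0]]'; python3 -c "
from h import *
st()"; python3 -m handwheel '[[0,-0.001,0,0,0,0,0],[0,-0.002,0,0,0,0,0],[0,-0.002,0,0,0,0,0]]'; python3 -c "
from h import *
st()"
```

```text
time_s: 2.9
eef_pos: [0.4996, -0.0683, 0.1155]
orientation: [0.992, 0.13, 0.002, 0.0]
ft_force: [0.2, 0.3, 0.0]
width: 0.006
t 2.9 tcp rack mm [   1.7 -125.3  115.5] tip z 93.5 yaw off x 0.03 tilt [ 0.003 -0.    -1.   ] F [0.32 0.26 0.01] w 0.006
time_s: 3.28
eef_pos: [0.499, -0.0663, 0.1155]
orientation: [0.992, 0.13, 0.002, 0.0]
ft_force: [-0.1, 0.2, -0.2]
width: 0.002
t 3.27 tcp rack mm [   1.7 -123.3  115.5] tip z 93.5 yaw off x 0.04 tilt [ 0.003 -0.    -1.   ] F [-0.02  0.19 -0.18] w 0.002
```

Run:
```python
import numpy as np
d=np.array([-64.2,73.5]);p0=np.array([-46.25,20])
def rot(d,f): c,s=np.cos(f),np.sin(f); return np.array([d[0]*c+d[1]*s,-d[0]*s+d[1]*c])
for deg in range(0,80,5):
    f=np.radians(deg);fc=np.arcsin(23.75/50)
    if f<fc: q=p0+rot(d,f)
    else:
        q=p0+rot(d,fc); c=np.array([-46.25,70]); r=rot(q-c,f-fc); q=c+np.array([50*(f-fc),0])+r
    print(deg,(q-(p0+d)).round(1))
```

```text
0 [0. 0.]
5 [6.7 5.3]
10 [13.7 10. ]
15 [21.2 14.1]
20 [29.  17.5]
25 [37.1 20.2]
30 [45.4 22.3]
35 [53.8 23.9]
40 [62.3 25.1]
45 [71. 26.]
50 [79.7 26.4]
55 [88.4 26.6]
60 [97.1 26.3]
65 [105.8  25.6]
70 [114.4  24.6]
75 [122.9  23.2]
```

```bash
python3 -m handwheel '[[0,-0.004,-0.0025,0,0,0,0],[0,-0.008,-0.0053,0,0,0,0],[0,-0.0115,-0.0078,0,0,0,0],[0,-0.015,-0.01,0,0,0,0],[0,-0.015,-0.01,0,0,0,0]]'
python3 - <<'E'
from h import *
st()
g=manip.grab_frame("side")["color"]
cv2.imwrite("pics/a2.png",cv2.resize(g[150:270,200:320],None,fx=4,fy=4)[:,:,::-1])
E
```

```text
time_s: 3.9
eef_pos: [0.4952, -0.0516, 0.1258]
orientation: [0.991, 0.13, 0.002, 0.001]
ft_force: [0.0, -0.1, -0.1]
width: 0.005
t 3.9 tcp rack mm [   1.8 -108.   125.8] tip z 103.8 yaw off x 0.07 tilt [ 0.004 -0.001 -1.   ] F [ 0.01 -0.15 -0.07] w 0.005
```

View pics/a2.png

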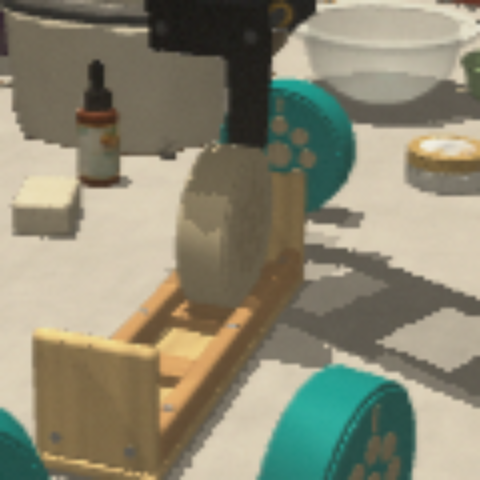

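Run:
```python
from h import *
G=manip.grab_frame("side");g=G["color"]; s0=cv2.imread("pics/side0.png")
def ov(im,y,z,tip):
  k=4.0;im=cv2.resize(im[150:270,200:320],None,fx=k,fy=k)
  def P(p): q=proj(G,p); return (int((q[0]-200+.5)*k),int((q[1]-150+.5)*k))
  for x in(-.0125,.0155):
    pts=np.array([P(wd(x,y+.05*np.cos(t),z+.05*np.sin(t))) for t in np.linspace(0,6.29,60)]);cv2.polylines(im,[pts],True,(255,0,0),1)
  if tip is not None:
    for dx in(-.01,.01):
      for dy in(-.012,.012):
        cv2.line(im,P(tip+dx*V+dy*U),P(tip+dx*V+dy*U+np.array([0,0,.03])),(0,0,255),1)
  return im
s=manip.get_state();t=s["eef_pos"]-np.array([0,0,.022])
cv2.imwrite("pics/a3.png",np.hstack([ov(s0,-.07,.064,None),ov(np.ascontiguousarray(g[:,:,::-1]),-.07,.064,t)])[:, :])
```

```text
(no output)
```

View pics/a3.png

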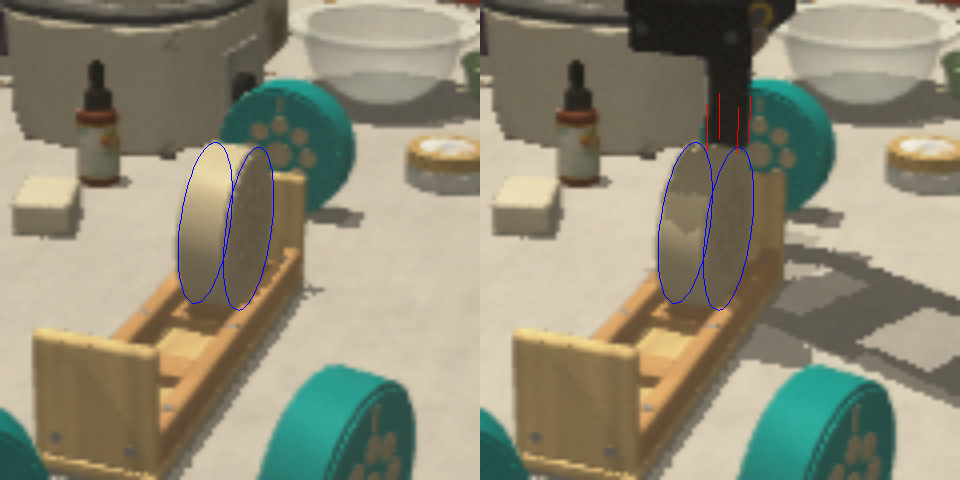

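The cake has not moved, since its drawn outline still fits. There has been no contact yet, so the fingertip is thinner than I assumed. I'll go back down and creep forward until the force shows.

```bash
python3 -m handwheel '[[0.001,0.008,0.005,0,0,0,0],[0.001,0.015,0.01,0,0,0,0],[0.001,0.015,0.0135,0,0,0,0],[0.001,0.013,0.0135,0,0,0,0],[0.001,0.012,0.0135,0,0,0,0],[0.001,0.011,0.0135,0,0,0,0]]'; python3 -m handwheel '[[0,-0.001,0,0,0,0,0],[0,-0.002,0,0,0,0,0]]';python3 -m handwheel '[[0,-0.001,0,0,0,0,0],[0,-0.002,0,0,0,0,0]]';python3 -c "
from h import *
st()"
```

```text
time_s: 4.75
eef_pos: [0.4991, -0.0619, 0.1123]
orientation: [0.991, 0.13, 0.002, 0.001]
ft_force: [-0.3, 0.5, 0.6]
width: 0.005
time_s: 5.0
eef_pos: [0.4986, -0.0599, 0.1124]
orientation: [0.991, 0.13, 0.002, 0.001]
ft_force: [-0.1, -0.3, -0.2]
width: 0.002
time_s: 5.25
eef_pos: [0.4985, -0.0583, 0.1128]
orientation: [0.991, 0.13, 0.002, 0.001]
ft_force: [1.5, -2.1, 1.7]
width: 0.006
t 5.25 tcp rack mm [   3.2 -115.4  112.8] tip z 90.8 yaw off x 0.08 tilt [ 0.005 -0.002 -1.   ] F [ 0.95 -2.39  1.68] w 0.006
```

Contact: the reaction is (−2.4 along, +1.7 up), about 35° above level as planned. Now follow the arc about the hollow edge.

```bash
python3 -m handwheel '[[0,-0.0033,-0.0027,0,0,0,0],[0,-0.0065,-0.0053,0,0,0,0],[0,-0.01,-0.0077,0,0,0,0],[0,-0.0135,-0.01,0,0,0,0]]'
python3 - <<'E'
from h import *
st()
g=manip.grab_frame("side")["color"]
cv2.imwrite("pics/a4.png",cv2.resize(g[150:270,200:320],None,fx=4,fy=4)[:,:,::-1])
E
```

```text
time_s: 5.75
eef_pos: [0.4951, -0.0451, 0.1233]
orientation: [0.991, 0.13, 0.003, 0.001]
ft_force: [0.2, -1.6, 2.4]
width: 0.006
t 5.75 tcp rack mm [   3.4 -101.8  123.3] tip z 101.3 yaw off x 0.09 tilt [ 0.006 -0.002 -1.   ] F [-0.19 -1.64  2.42] w 0.006
```

View pics/a4.png

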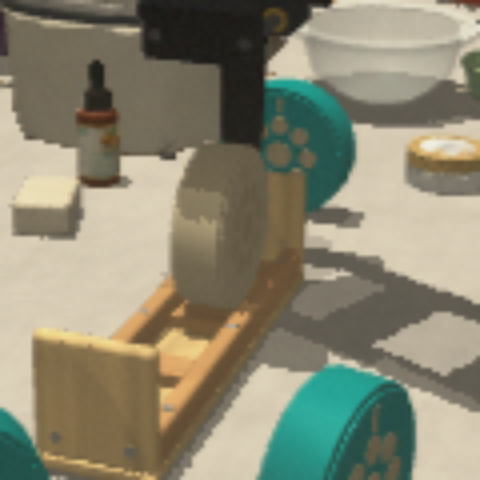

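```bash
python3 -m handwheel '[[0.0005,-0.0037,-0.0022,0,0,0,0],[0.001,-0.0073,-0.0042,0,0,0,0],[0.0015,-0.011,-0.0061,0,0,0,0],[0.0015,-0.015,-0.0078,0,0,0,0]]'
python3 - <<'E'
from h import *
st()
g=manip.grab_frame("side")["color"]
cv2.imwrite("pics/a5.png",cv2.resize(g[150:270,200:320],None,fx=4,fy=4)[:,:,::-1])
E
```

```text
time_s: 6.3
eef_pos: [0.4926, -0.0296, 0.1315]
orientation: [0.991, 0.131, 0.003, 0.001]
ft_force: [0.3, -2.0, 2.8]
width: 0.006
t 6.3 tcp rack mm [  5.  -86.1 131.5] tip z 109.5 yaw off x 0.11 tilt [ 0.006 -0.002 -1.   ] F [-0.24 -1.96  2.84] w 0.006
```

View pics/a5.png

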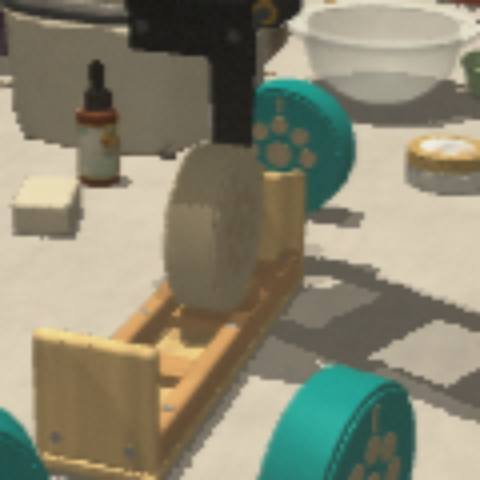

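```bash
python3 -m handwheel '[[-0.0005,-0.004,-0.0016,0,0,0,0],[-0.001,-0.0079,-0.003,0,0,0,0],[-0.0015,-0.012,-0.004,0,0,0,0],[-0.002,-0.0161,-0.005,0,0,0,0],[-0.002,-0.0203,-0.0058,0,0,0,0]]'
python3 - <<'E'
from h import *
st()
g=manip.grab_frame("side")["color"]
cv2.imwrite("pics/a6.png",cv2.resize(g[150:270,200:320],None,fx=4,fy=4)[:,:,::-1])
E
```

```text
time_s: 6.98
eef_pos: [0.4854, -0.0098, 0.1375]
orientation: [0.991, 0.131, 0.003, 0.001]
ft_force: [-0.4, -0.5, 2.4]
width: 0.001
t 6.97 tcp rack mm [  3.  -65.2 137.5] tip z 115.5 yaw off x 0.11 tilt [ 0.007 -0.001 -1.   ] F [-0.52 -0.38  2.39] w 0.001
```

View pics/a6.png

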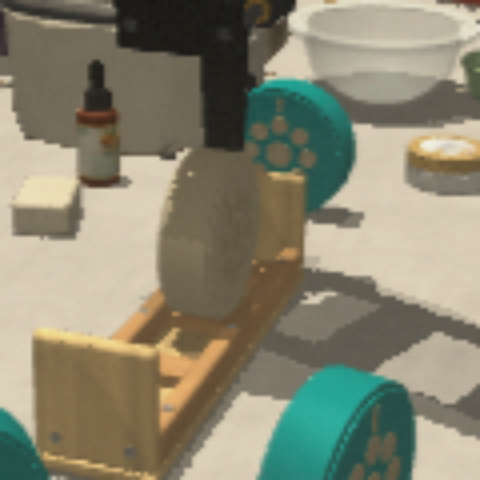

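```bash
python3 -m handwheel '[[-0.0005,-0.005,-0.0006,0,0,0,0],[-0.001,-0.01,-0.0012,0,0,0,0],[-0.001,-0.015,-0.0017,0,0,0,0],[-0.001,-0.02,-0.0022,0,0,0,0],[-0.001,-0.025,-0.0025,0,0,0,0]]'
python3 - <<'E'
from h import *
st()
g=manip.grab_frame("side")["color"]
cv2.imwrite("pics/a7.png",cv2.resize(g[150:270,200:320],None,fx=4,fy=4)[:,:,::-1])
E
```

```text
time_s: 7.65
eef_pos: [0.4786, 0.0147, 0.1412]
orientation: [0.991, 0.131, 0.004, 0.001]
ft_force: [0.9, -0.2, 7.8]
width: 0.007
t 7.65 tcp rack mm [  2.8 -39.8 141.2] tip z 119.2 yaw off x 0.13 tilt [ 0.009 -0.001 -1.   ] F [ 0.79 -0.46  7.77] w 0.007
```

View pics/a7.png

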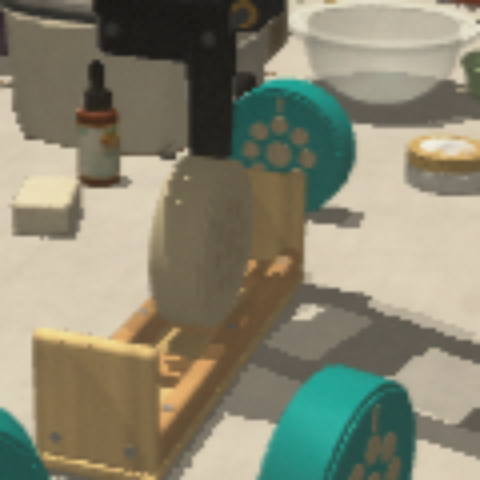

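```bash
python3 -m handwheel '[[-0.0003,-0.006,-0.0001,0,0,0,0],[-0.0006,-0.012,-0.0002,0,0,0,0],[-0.001,-0.018,-0.0002,0,0,0,0]]'
python3 - <<'E'
from h import *
st()
g=manip.grab_frame("side")["color"]
cv2.imwrite("pics/a8.png",cv2.resize(g[150:270,200:320],None,fx=4,fy=4)[:,:,::-1])
E
```

```text
time_s: 8.07
eef_pos: [0.473, 0.0329, 0.1418]
orientation: [0.991, 0.131, 0.005, 0.001]
ft_force: [0.5, 0.6, 4.8]
width: 0.004
t 8.07 tcp rack mm [  2.  -20.7 141.8] tip z 119.8 yaw off x 0.15 tilt [ 0.01 -0.   -1.  ] F [0.61 0.41 4.83] w 0.004
```

View pics/a8.png

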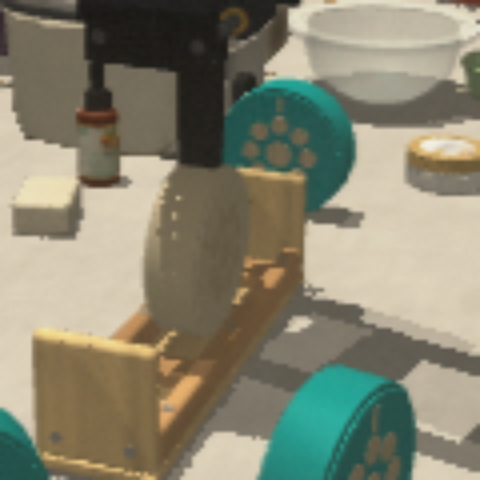

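```bash
python3 -m handwheel '[[-0.0003,-0.006,0,0,0,0,0],[-0.0006,-0.012,0,0,0,0,0],[-0.0006,-0.012,0,0,0,0,0],[-0.0006,-0.012,-0.01,0,0,0,0],[-0.0006,-0.012,-0.02,0,0,0,0],[-0.0006,-0.012,-0.02,0,0,0,0]]'
python3 - <<'E'
from h import *
st()
g=manip.grab_frame("side")["color"]
cv2.imwrite("pics/a9.png",cv2.resize(g[150:270,200:320],None,fx=4,fy=4)[:,:,::-1])
E
```

```text
time_s: 8.88
eef_pos: [0.4699, 0.0447, 0.1633]
orientation: [0.991, 0.131, 0.006, 0.001]
ft_force: [-0.0, -0.5, -0.6]
width: 0.009
t 8.88 tcp rack mm [  2.   -8.5 163.3] tip z 141.3 yaw off x 0.16 tilt [ 0.012  0.    -1.   ] F [-0.15 -0.46 -0.56] w 0.009
```

View pics/a9.png

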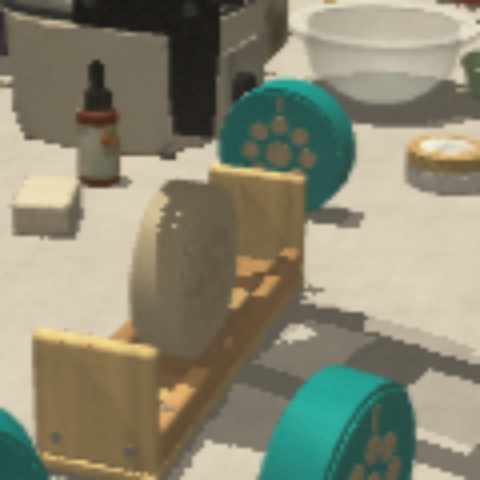

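```bash
python3 -m handwheel '[[-0.001,0.03,-0.005,0,0,0,0],[-0.001,0.055,-0.005,0,0,0,0],[-0.001,0.055,0.02,0,0,0,0],[-0.001,0.055,0.048,0,0,0,0],[-0.001,0.052,0.05,0,0,0,0],[-0.001,0.052,0.05,0,0,0,0]]'
cat >> h.py <<'E'
def cakeov(name,y,xc,z=.064):
  G=manip.grab_frame("side");k=5.0;im=cv2.resize(np.ascontiguousarray(G["color"][150:270,200:320,::-1]),None,fx=k,fy=k)
  for x in(xc-.014,xc+.014):
    pts=np.array([((proj(G,wd(x,y+.05*np.cos(t),z+.05*np.sin(t)))-[200,150]+.5)*k).astype(int) for t in np.linspace(0,6.29,60)]);cv2.polylines(im,[pts],True,(255,0,0),1)
  cv2.imwrite(name,im)
E
python3 - <<'E'
from h import *
st();cakeov("pics/b1.png",0,.001)
E
```

```text
time_s: 9.68
eef_pos: [0.4827, -0.0056, 0.1132]
orientation: [0.991, 0.131, 0.006, 0.001]
ft_force: [0.0, -0.3, 0.3]
width: 0.002
t 9.68 tcp rack mm [  1.5 -60.4 113.2] tip z 91.2 yaw off x 0.17 tilt [ 0.011  0.    -1.   ] F [-0.05 -0.28  0.32] w 0.002
```

View pics/b1.png

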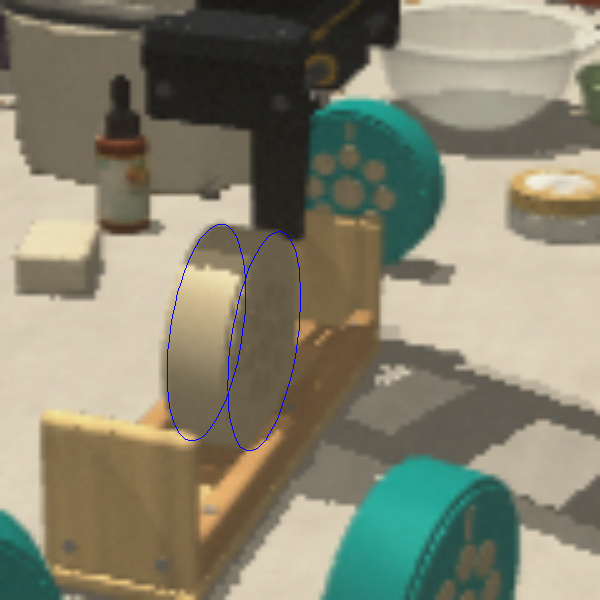

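The cake rests in the middle hollow, and its outline matches y=0 to within about 1 px. Now the second leg: creep to contact.

```bash
python3 -m handwheel '[[-0.0015,-0.006,0.002,0,0,0,0],[-0.0015,-0.01,0.002,0,0,0,0],[-0.0015,-0.011,0.002,0,0,0,0]]'; for i in 1 ; do python3 -m handwheel '[[0,-0.001,0,0,0,0,0],[0,-0.0015,0,0,0,0,0]]'; done; python3 -c "
from h import *
st()"
```

```text
time_s: 10.1
eef_pos: [0.479, 0.0049, 0.1122]
orientation: [0.991, 0.131, 0.007, 0.001]
ft_force: [0.1, -0.6, -0.7]
width: 0.004
time_s: 10.35
eef_pos: [0.4787, 0.0065, 0.1123]
orientation: [0.991, 0.132, 0.007, 0.001]
ft_force: [0.3, 0.4, 0.1]
width: 0.004
t 10.35 tcp rack mm [  0.7 -47.7 112.3] tip z 90.3 yaw off x 0.22 tilt [ 0.014  0.    -1.   ] F [0.4  0.36 0.13] w 0.004
```

```bash
python3 -m handwheel '[[0,-0.001,0,0,0,0,0],[0,-0.002,0,0,0,0,0]]';  python3 -c "
from h import *
st()"
```

```text
time_s: 10.6
eef_pos: [0.4782, 0.0082, 0.1124]
orientation: [0.991, 0.132, 0.007, 0.001]
ft_force: [0.1, -1.7, 0.2]
width: 0.005
t 10.6 tcp rack mm [  0.8 -45.9 112.4] tip z 90.4 yaw off x 0.22 tilt [ 0.014 -0.    -1.   ] F [-0.31 -1.71  0.19] w 0.005
```

Contact. Next, the same arc as on the first leg.

```bash
python3 -m handwheel '[[0,-0.0035,-0.0027,0,0,0,0],[0,-0.007,-0.0053,0,0,0,0],[0,-0.0105,-0.0077,0,0,0,0],[0,-0.014,-0.01,0,0,0,0],[0,-0.0177,-0.0122,0,0,0,0],[0,-0.0215,-0.0142,0,0,0,0]]'; python3 -c "
from h import *
st();cakeov('pics/b2.png',.019,.0,.069)"
```

```text
time_s: 11.35
eef_pos: [0.473, 0.029, 0.1273]
orientation: [0.991, 0.132, 0.008, 0.002]
ft_force: [-0.7, -2.4, 5.1]
width: 0.005
t 11.35 tcp rack mm [  1.  -24.5 127.3] tip z 105.3 yaw off x 0.22 tilt [ 0.015 -0.001 -1.   ] F [-1.3  -2.13  5.09] w 0.005
```

View pics/b2.png

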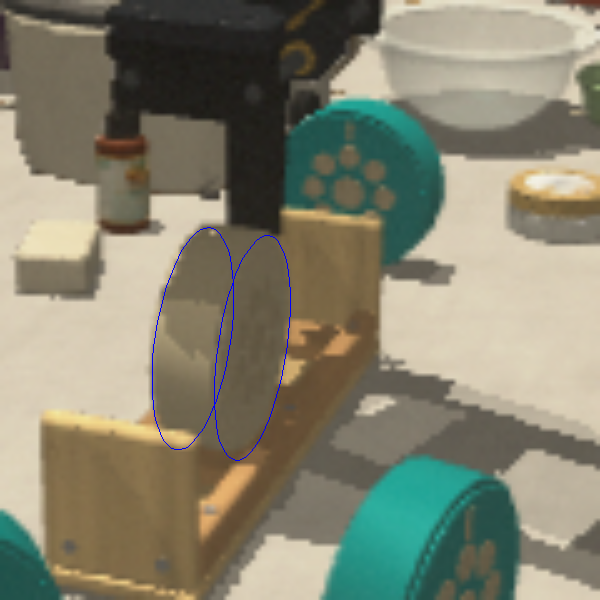

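```bash
python3 -m handwheel '[[0,-0.0035,-0.0023,0,0,0,0],[0,-0.0073,-0.0044,0,0,0,0],[0,-0.0112,-0.0061,0,0,0,0],[0,-0.015,-0.0075,0,0,0,0]]'; python3 -c "
from h import *
st();cakeov('pics/b3.png',.022,.0,.070)"
```

```text
time_s: 11.9
eef_pos: [0.4683, 0.0444, 0.1345]
orientation: [0.991, 0.132, 0.007, 0.001]
ft_force: [0.2, -0.2, 0.9]
width: 0.004
t 11.9 tcp rack mm [  0.5  -8.4 134.5] tip z 112.5 yaw off x 0.23 tilt [ 0.014  0.    -1.   ] F [ 0.15 -0.24  0.89] w 0.004
```

View pics/b3.png

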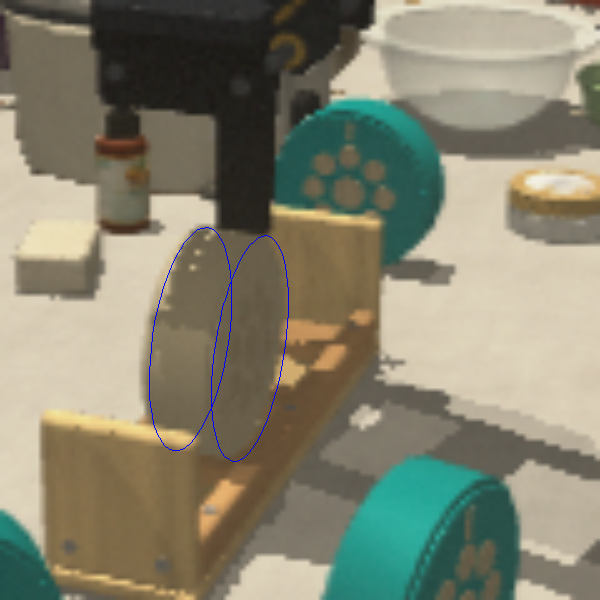

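```bash
python3 -m handwheel '[[0,-0.004,-0.001,0,0,0,0],[0,-0.008,-0.002,0,0,0,0],[0,-0.0125,-0.0028,0,0,0,0],[0,-0.017,-0.0036,0,0,0,0]]'; python3 -c "
from h import *
st();cakeov('pics/b4.png',.030,.0,.070)"
```

```text
time_s: 12.45
eef_pos: [0.464, 0.0614, 0.1385]
orientation: [0.991, 0.132, 0.007, 0.001]
ft_force: [0.0, -0.8, 2.6]
width: 0.002
t 12.45 tcp rack mm [  0.7   9.1 138.5] tip z 116.5 yaw off x 0.25 tilt [ 0.015  0.    -1.   ] F [-0.2  -0.74  2.62] w 0.002
```

View pics/b4.png

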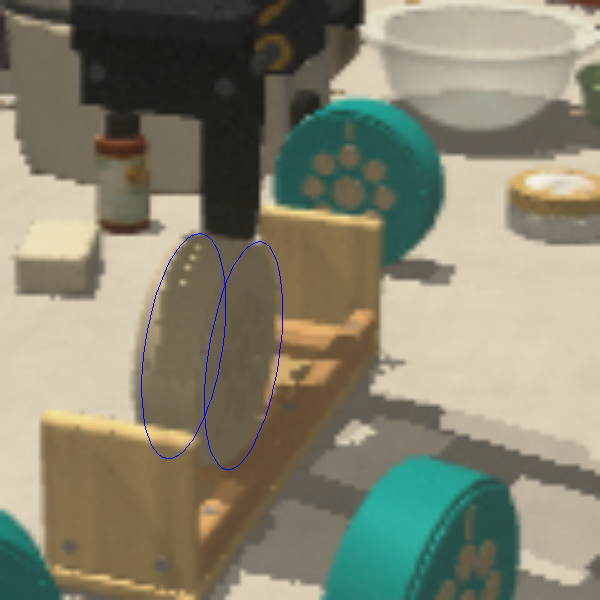

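```bash
python3 -m handwheel '[[0,-0.005,-0.0008,0,0,0,0],[-0.0005,-0.01,-0.0015,0,0,0,0],[-0.001,-0.015,-0.0021,0,0,0,0],[-0.001,-0.02,-0.0026,0,0,0,0]]'; python3 -c "
from h import *
st();cakeov('pics/b5.png',.043,-.002,.070)"
```

```text
time_s: 13.0
eef_pos: [0.4578, 0.0811, 0.1414]
orientation: [0.991, 0.132, 0.008, 0.001]
ft_force: [1.0, -0.5, 2.7]
width: 0.003
t 13.0 tcp rack mm [ -0.2  29.8 141.4] tip z 119.4 yaw off x 0.27 tilt [ 0.016  0.001 -1.   ] F [ 0.8  -0.77  2.68] w 0.003
```

View pics/b5.png

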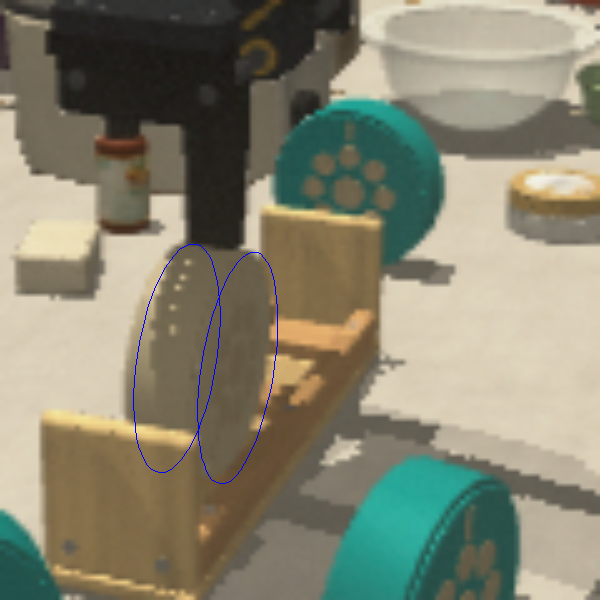

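```bash
python3 -m handwheel '[[-0.0005,-0.005,-0.0003,0,0,0,0],[-0.001,-0.01,-0.0004,0,0,0,0],[-0.001,-0.015,-0.0005,0,0,0,0]]'; python3 -c "
from h import *
st();cakeov('pics/b6.png',.046,-.003,.070)"
```

```text
time_s: 13.42
eef_pos: [0.4528, 0.0962, 0.142]
orientation: [0.991, 0.132, 0.008, 0.0]
ft_force: [0.6, 0.3, 2.8]
width: 0.002
t 13.43 tcp rack mm [ -1.2  45.6 142. ] tip z 120.0 yaw off x 0.28 tilt [ 0.016  0.001 -1.   ] F [0.7  0.13 2.8 ] w 0.002
```

View pics/b6.png

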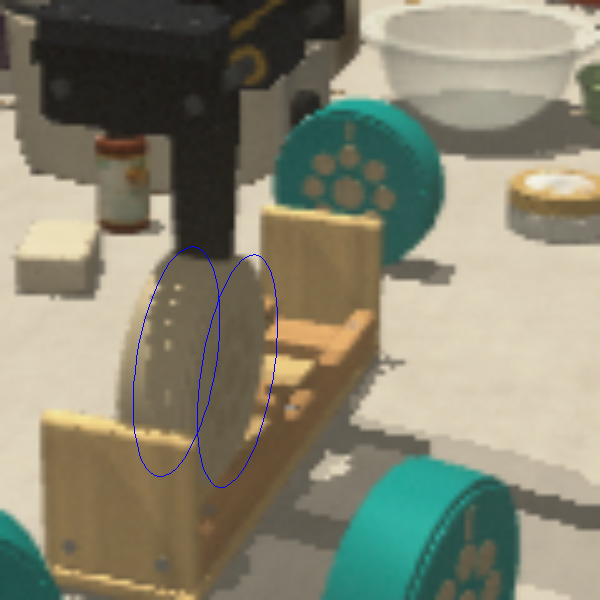

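```bash
python3 -m handwheel '[[-0.0003,-0.005,0,0,0,0,0],[-0.0006,-0.01,0,0,0,0,0],[-0.0006,-0.012,0,0,0,0,0],[-0.0006,-0.012,-0.01,0,0,0,0],[-0.0006,-0.012,-0.025,0,0,0,0]]'; python3 -c "
from h import *
st();cakeov('pics/b7.png',.07,-.002,.064)"
```

```text
time_s: 14.1
eef_pos: [0.4479, 0.1077, 0.1669]
orientation: [0.991, 0.132, 0.007, 0.0]
ft_force: [0.7, 0.3, 0.1]
width: 0.003
t 14.1 tcp rack mm [ -3.   58.1 166.9] tip z 144.9 yaw off x 0.3 tilt [ 0.014  0.001 -1.   ] F [0.72 0.1  0.11] w 0.003
```

View pics/b7.png

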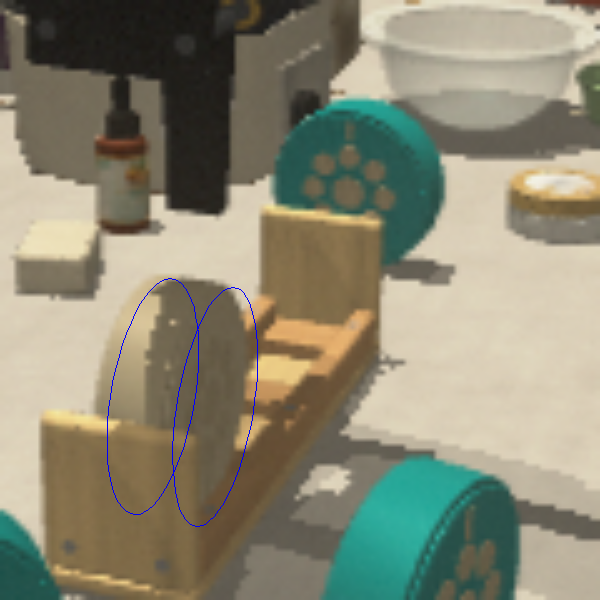

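```bash
python3 -m handwheel '[[0.03,0.04,-0.03,0,0,0,0],[0.06,0.08,-0.06,0,0,0,0],[0.06,0.14,-0.06,0,0,0,0],[0.06,0.2,-0.06,0,0,0,0],[0.06,0.26,-0.06,0,0,0,0],[0.06,0.32,-0.06,0,0,0,0],[0.06,0.36,-0.06,0,0,0,0],[0.06,0.38,-0.06,0,0,0,0]]'
python3 - <<'E'
from h import *
st()
F=manip.grab_frame("top");f=F["color"]
k=5.9;im=cv2.resize(np.ascontiguousarray(f[175:255,165:300,::-1]),None,fx=k,fy=k,interpolation=cv2.INTER_CUBIC)
for x in(-.018,.01):
    pts=np.array([((proj(F,wd(x,.07+.05*np.cos(t),.064+.05*np.sin(t)))-[165,175]+.5)*k).astype(int) for t in np.linspace(0,6.29,60)]);cv2.polylines(im,[pts],True,(255,0,0),1)
cv2.imwrite("pics/c1.png",im)
cakeov("pics/c2.png",.07,-.004)
cv2.imwrite("pics/c3.png",f[:,:,::-1])
E
```

```text
time_s: 15.15
eef_pos: [0.6061, -0.2453, 0.2326]
orientation: [0.991, 0.131, 0.01, 0.0]
ft_force: [0.5, -0.3, -0.7]
width: 0.003
t 15.15 tcp rack mm [  59.1 -323.8  232.6] tip z 210.6 yaw off x 0.17 tilt [ 0.019  0.002 -1.   ] F [ 0.37 -0.46 -0.69] w 0.003
```

View pics/c1.png

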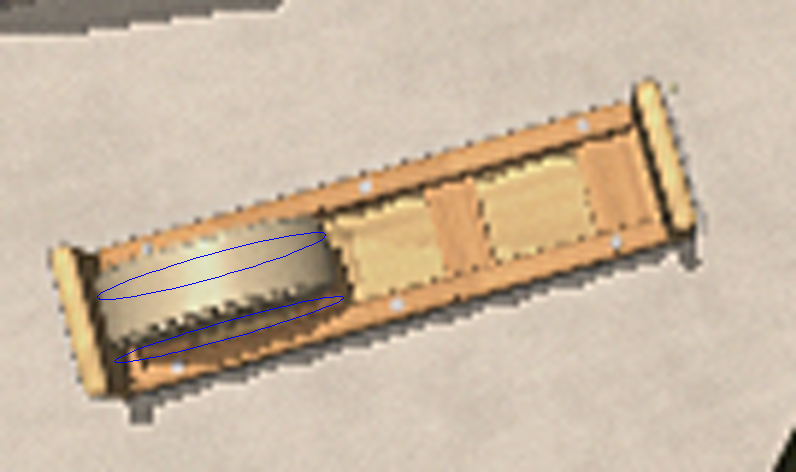

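View pics/c2.png

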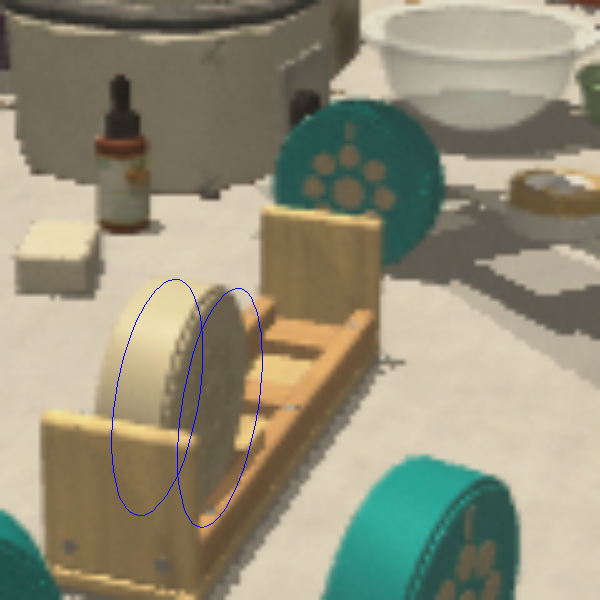

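View pics/c3.png

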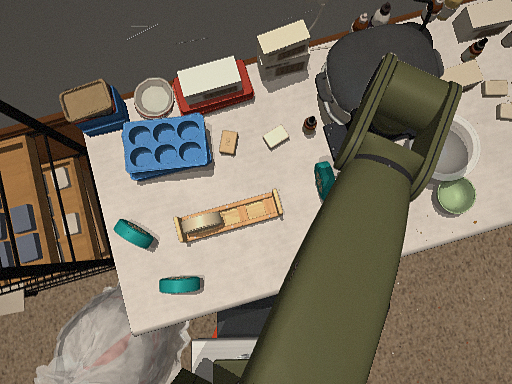

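Run:
```python
from h import *
F=manip.grab_frame("top")
c=lambda x,y:((x+.5)/5.9+164.5,(y+.5)/5.9+174.5)
for p in((205,235),(222,308),(213,271),(97,300),(325,238),(325,255)): print(p,(rk(onz(F,c(*p),.114))*1e3).round(1))
k=5.0;G=manip.grab_frame("side")
for nm,FF,o,sx,xx in(("pics/d1.png",F,(165,190),(80,65),.004),("pics/d2.png",G,(200,190),(80,75),.004)):
  k=6.0;im=cv2.resize(np.ascontiguousarray(FF["color"][o[1]:o[1]+sx[1],o[0]:o[0]+sx[0],::-1]),None,fx=k,fy=k)
  for x in(xx-.014,xx+.014):
    pts=np.array([((proj(FF,wd(x,.07+.05*np.cos(t),.064+.05*np.sin(t)))-list(o)+.5)*k).astype(int) for t in np.linspace(0,6.29,60)]);cv2.polylines(im,[pts],True,(255,0,0),1)
  cv2.imwrite(nm,im)
# motion between frames
import time
a=cv2.imread("pics/c3.png")[190:255,165:245].astype(int);b=F["color"][190:255,165:245,::-1].astype(int);print("diff max",abs(a-b).max())
```

```text
(205, 235) [ 17.9  63.2 114. ]
(222, 308) [-12.6  64.3 114. ]
(213, 271) [  2.9  63.9 114. ]
(97, 300) [  4.7 112.2 114. ]
(325, 238) [  3.1  16.6 114. ]
(325, 255) [ -3.6  18.4 114. ]
diff max 14
```

View pics/d1.png

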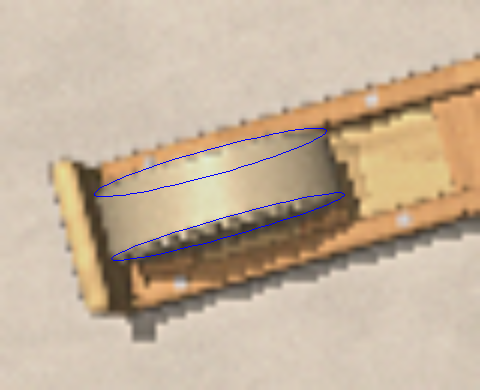

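View pics/d2.png

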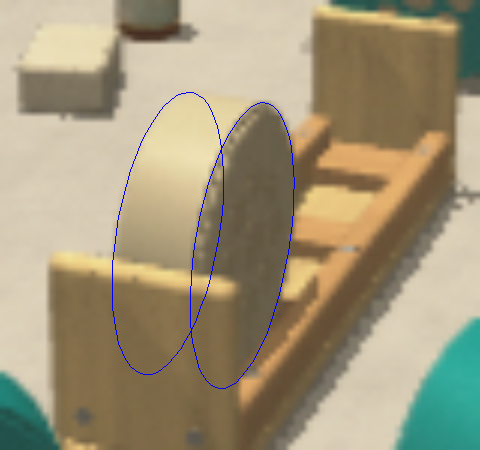

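The outline for x=+4, y=70, z=64 mm fits in both views and the cake is still. The gripper is well clear, so I'm handing in.

```bash
python3 -c "
from bench import manip
print(manip.hand_in())"
```

```text
the job is handed in; nothing more can be done
None
```

I rolled the cake by its rim from the start hollow over the middle hollow into the far hollow. I used the closed fingertips, pushing at the upper back rim and then over the top. The job was handed in after about 15 s of robot time.

- **Final position:** the cake outline drawn at y = 70 mm, z = 64 mm, x ≈ +4 mm with the axle level fits both camera views. Two top pictures about 0.1 s apart show no movement.
- **Contact:** the largest wrist force I read was about 8 N, sampled between moves. The contacts were on the rim only as far as the pictures show. The gripper was clear of everything when I handed in.
- **Bystanders:** the last top picture shows them where they started; the pot, hidden by the arm there, stands in place in the side view.
- **Not measured – roll angle:** I could not see the cake's turn. I judged it from the fingertip travelling about twice as far as the cake's centre, which means rolling without slipping, roughly 1.4 rad at the middle hollow.
- **What disagreed:**
  - My first push missed the cake because the fingertip is thinner than I had assumed. I backed off and crept in until the force showed contact.
  - I also misread the sideways sign in the side view on the second leg, so the cake ended about 4 mm off the centre line. That is within the 9 mm limit.

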